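Index the vial carousel by one turn of its hand wheel

TASK

Move the vial carousel on by one pocket: with closed fingertips push the red upright handle of the hand wheel round clockwise (seen from above) through exactly one full turn, so that it stops back over the yellow index mark where it started. Only push the handle, never grip it; do not wind the wheel backwards or run on past the mark, do not push the ring of vials itself, and leave the bottle, beaker and spare vial standing where they are. Finish with the robot clear of everything.

Things in the scene. Friction and masses are not known exactly. Their poses are not given: they have to be found in the camera images.
- wheel (a joint): Angle turned by the level hand wheel, rad: 0 at the start (handle over the index mark), growing clockwise seen from above; one full turn is 6.283. No stop or click there; backwards it stops at -1.0. It takes about 0.15 N m (2.5 N at the handle), stays where it is left, and moves the ring of vials below on by 1/12 turn per turn.
- axis_top (a point): Point on the wheel's vertical axis in the plane of its rim, 168 mm above the table; does not turn with it. Its x axis points level from the index mark to the wheel's axis, so mark and starting handle lie on its -x side. Wheel: black rim 130 mm across (centre line), 14 mm thick, three steel spokes and a hub; apart from the handle nothing is higher than 8 mm above this plane.
- mark (a point): Outer part of the yellow index mark, a fixed bar 46 mm long and 22 mm wide pointing radially at the foot of the carousel, 160 mm from the wheel's axis and 39 mm above the table.
- handle: Red upright handle on the end of a spoke, 65 mm from the wheel's axis. Round, 22 mm in diameter, a sleeve that spins easily on its own upright pin. Its origin is on its own centre line in the plane of the rim (168 mm above the table); the red part runs from 4 to 58 mm above that. Its z axis is up; its x and y axes mean nothing, as it spins.
- handle_mid (a point): Middle of the red handle, on its centre line, 32 mm above the plane of the rim.
- carousel: Fixed white round foot of the carousel, 284 mm across, with the central column that carries the wheel; origin on the axis at its underside, on the mat (3 mm above the table). Axes as axis_top. It may stand at any yaw.
- vial_ring: Ring of 12 finned pockets with nine capped vials (25 mm caps) turning on the carousel under the wheel, 252 mm across; origin on the axis 39 mm above the table; the caps' tops are 135 mm above the table, 33 mm below the plane of the wheel's rim.
- bottle: Loose amber bottle with a white cap, 60 mm across, 115 mm tall, on the mat beside the carousel; origin at the centre of its underside.
- beaker: Loose open glass beaker, 68 mm across, 85 mm tall, on the mat beside the carousel; origin at the centre of its underside.
- spare_vial: Loose capped vial, 28 mm across, 70 mm tall, on the mat beside the carousel; origin at the centre of its underside.
Things that resemble listed ones, but are neither listed nor needed, are in the scene too. There is more than one size of the spare_vial; the job needs the larger.

How it is judged:
On the way, in this order (a step that is already met when the one before it is completed fails the run):
1. the wheel is past a quarter turn, pushed by its handle (value of joint wheel above 1.5 rad and contact force between the fingers and handle above 0.3 N).
2. the wheel is past two thirds of a turn, still pushed by its handle (value of joint wheel above 4.2 rad and contact force between the fingers and handle above 0.3 N).
At the end, for the whole second after the job is handed in: The wheel stands at rest one full turn clockwise from where it began, within 0.2 rad (about 11 degrees, 13 mm at the handle); bottle, beaker and spare vial stand upright within 30 mm of where they were (value of joint wheel between 6.083 and 6.483 rad and velocity of joint wheel between -0.05 and 0.05 rad/s and distance of each of bottle, beaker, spare_vial from where it was at the start of the episode below 0.03 m and angle between each of bottle, beaker, spare_vial's own z axis and vertical below 0.2 rad); the robot touches nothing.
It fails at once if the wheel is run past the mark by more than 0.4 rad (value of joint wheel above 6.683 rad).
It fails at once if the wheel is wound backwards by more than 0.3 rad from its start (value of joint wheel below -0.3 rad).
It fails at once if the handle is gripped or shoved with more than 30 N (contact force between the fingers and handle above 30 N).
It fails at once if the ring of vials is pushed with more than 4 N (contact force between any of the fingers, the arm and vial_ring above 4 N).
It fails at once if a bystander is moved more than 30 mm, lifted or tipped (distance of any of bottle, beaker, spare_vial from where it was at the start of the episode above 0.03 m or angle between any of bottle, beaker, spare_vial's own z axis and vertical above 0.4 rad).
It also fails if it takes over 54 s, if anything falls off the work surface, if the arm or the gripper's body presses on something with over 40 N, if the wrist force passes 120 N, or if a joint passes its speed limit or range.

ROBOT

A 6-joint arm with a two-finger parallel gripper is mounted at the origin on the work surface. World frame = base frame: x ahead of the robot, y to its left, z up, the work surface at z = 0. Lengths are in m, angles in rad, forces in N, time in s.
With the tool pointing down it reaches from about 0.25 to 0.775 m from the base axis. Payload 8.9 kg.
Tool frame: the origin (TCP) lies at the very end of the fingers, on their centre line; the grasp point (between the pads) lies 19 mm behind it; z points along the fingers, x is the direction in which the jaws open and shut, and the axes are right-handed (so a half turn about z gives the same grasp; the last joint's range is limited). The gripper opens to 85 mm and grips with 20 to 120 N. Pads are 22 mm wide; open, the fingers measure 114 mm over their backs; the gripper's body (76 mm by 85 mm) begins 54 mm behind the grasp point. The pads swing forward as they close: fully open they stand 13 mm farther back than shut.
Start: joints at [0.999, 0.291, -0.153, 1.127, 0, 1.431], TCP at [0.22, 0.477, 0.231] pointing down, gripper open.
Joint ranges: [-2.52, 2.52], [-0.91, 1.74], [-1.3, 1.37], [-1.96, 2.02], [-1.52, 1.47], [-3.14, 3.14]. Speed limits (rad/s): [2.22, 2.22, 2.79, 3.14, 3.14, 3.14].

INTERFACE

Orientations are given as a rotation vector (axis times angle).
In Python, from cell import manip, read_camera, job gives the robot as it stands.
- The arm moves only by the shell command python3 -m handwheel 'ROWS'. ROWS is a JSON object of lists of equal length, an entry for each row: "turn": the turn, a rotation vector about the world's x, y, z in rad, a list of three; "travel": the shift along the world's x, y, z in m, a list of three; "claw": the finger opening in m, from 0 to 0.0854. A call has 1 to 8 rows; each row is the pose to reach, as a shift and turn from the pose commanded when the call began; what a row does not reach only later rows make up. A row lasts 1/12 s, in which the tool goes at most 41.7 mm and 7.16 degrees, less where a joint would pass 70% of its speed; a pose out of reach is approached as far as the arm can. A call with a gripper value outside its range is refused whole. The fingers move at their own pace and stop on an object; the grip force is fixed at half the most. Time passes only in rows, so rows that repeat a pose let the fingers close. It gives the time, the measured TCP pose, the force and the opening at its end, in the units of the state.
- manip.observe(): the state, without advancing time (a new reading comes with each control period).
- read_camera(name): name is "side" or "top" or "wrist"; returns a dict with "frame" (400x640x3 uint8, blue, green, red), "vfov" (degrees; the focal length in pixels is half the picture's height over the tangent of half this angle, whatever the lens; pixels are square), "cx", "cy" (the principal point, pixels), "R" (3x3) and "t" (3): a world point X has camera coordinates R X + t. Camera axes: x right, y down, z forward; pixel columns grow to the right and rows downward; lengths in m; the calibration is good to about 2 mm. A picture is of the moment at which its call begins. There is no depth.
- job.finish_job(): hands the job in, once; it reports no verdict.
The state is a dict: "time": time; "joint_positions": joint angles; "qd": joint speeds; "joint_torque": joint torques, N m; "ee_pos": TCP position; "eef_rot": TCP orientation; "contact_force": force on the tool from outside, world axes, zero at the start; "torque": the same for the moment, N m; "gripper_width": finger opening in m.
Only numpy, scipy, OpenCV 4.12 (cv2) and the standard library are available. Lean on these libraries where they do the work, as an engineer would, in place of code of your own. Each camera call takes 0.05 s, during which the arm holds its last target.

## Working session

There is one attempt and no reset: what is moved stays moved. The work goes in short steps, Python scripts to look and compute and a shell command to move; the robot and the scene stay as the last step left them, time stands still between calls to the robot, and variables do not carry over. Pictures are saved under pics/ and viewed, and the job is handed in when it is done.

```bash
mkdir -p pics; ls
python3 - <<'E'
from cell import manip, read_camera, job
import cv2
s=manip.observe(); print({k:s[k] for k in s})
for n in ("side","top","wrist"):
    c=read_camera(n); cv2.imwrite(f"pics/{n}0.png",c["frame"]); print(n,c["vfov"],c["cx"],c["cy"],c["R"],c["t"])
    import pickle; pickle.dump(c,open(f"{n}0.pkl","wb"))
E
```

```text
pics
{'time': 0.0, 'joint_positions': array([ 9.98716350e-01,  2.91304681e-01, -1.54120399e-01,  1.12669161e+00,
        6.31225951e-07,  1.43151402e+00]), 'qd': array([ 1.72823977e-03, -1.32712937e-03,  5.90290560e-05, -4.54650288e-04,
        2.13922595e-04,  2.14203964e-04]), 'joint_torque': array([ 2.89713695e-03, -5.37138999e+01,  3.31369078e+01,  1.57138630e-02,
        6.15087083e-05,  2.59029696e-05]), 'ee_pos': array([0.21994219, 0.47623023, 0.23072184]), 'eef_rot': array([ 2.64614163e+00,  1.69236017e+00, -1.88554820e-03]), 'contact_force': array([0.64765996, 0.24347559, 0.11694037]), 'torque': array([ 0.03900946, -0.00571681,  0.01268734]), 'gripper_width': 0.08522625877794253}
side 48.66455699984266 317.63210451816576 200.08360606398952 [[ 0.94679101 -0.32153437  0.01422809]
 [-0.20105777 -0.62539837 -0.75395799]
 [ 0.25132163  0.71097997 -0.65676854]] [-0.53520448  0.21797769  0.89086613]
top 44.60420917550783 315.4366553436431 197.92418118523761 [[-0.00944678 -0.99995009  0.00325075]
 [-0.99676545  0.00915713 -0.07984229]
 [ 0.07980854 -0.00399448 -0.99680221]] [0.03083474 0.57558099 1.20080397]
wrist 58.45605496818663 327.7074375797035 207.68739367583964 [[ 4.18841611e-01  9.08059282e-01 -2.11543359e-04]
 [ 8.72580098e-01 -4.02412361e-01  2.76890346e-01]
 [ 2.51347721e-01 -1.16157787e-01 -9.60901499e-01]] [-0.52519735 -0.03716841  0.37844182]
```

View pics/side0.png

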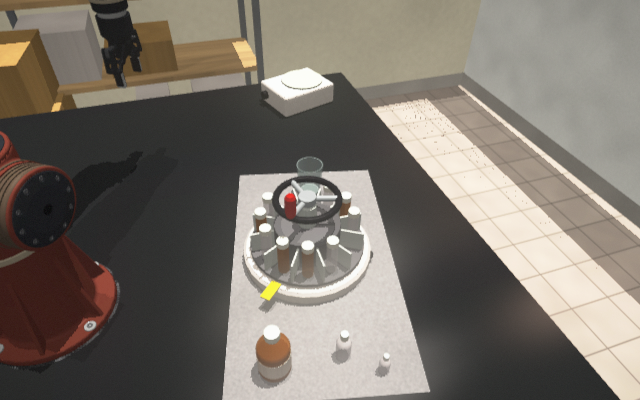

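View pics/top0.png

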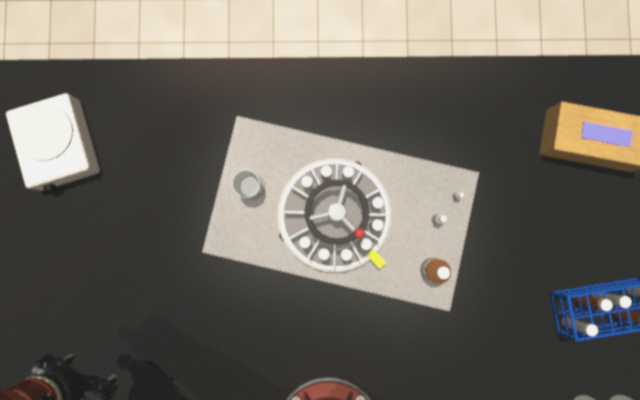

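View pics/wrist0.png

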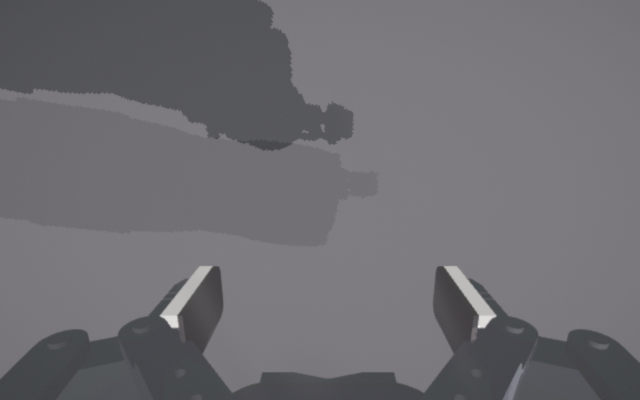

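```bash
cat > h.py <<'E'
import numpy as np, cv2
def ray(c,u,v):
    f=200/np.tan(np.radians(c["vfov"]/2)); R=np.array(c["R"]);t=np.array(c["t"])
    d=R.T@np.array([(u-c["cx"])/f,(v-c["cy"])/f,1.]); return -R.T@t,d/np.linalg.norm(d)
def onz(c,u,v,z):
    o,d=ray(c,u,v); return o+d*(z-o[2])/d[2]
def tri(a,b):
    A=np.zeros((3,3));r=np.zeros(3)
    for o,d in (a,b):
        P=np.eye(3)-np.outer(d,d);A+=P;r+=P@o
    return np.linalg.solve(A,r)
def proj(c,X):
    f=200/np.tan(np.radians(c["vfov"]/2)); p=np.array(c["R"])@X+np.array(c["t"]); return f*p[0]/p[2]+c["cx"],f*p[1]/p[2]+c["cy"]
def blob(c,kind,box=None):
    h=cv2.cvtColor(c["frame"],cv2.COLOR_BGR2HSV)
    if kind=="red": m=((h[...,0]<6)|(h[...,0]>174))&(h[...,1]>180)&(h[...,2]>90)
    else: m=(abs(h[...,0].astype(int)-29)<5)&(h[...,1]>170)&(h[...,2]>120)
    m=m.astype(np.uint8)
    if box: 
        z=np.zeros_like(m);x0,y0,x1,y1=box;z[y0:y1,x0:x1]=1;m*=z
    n,l,s,ce=cv2.connectedComponentsWithStats(m)
    return [(s[i].tolist(),ce[i]) for i in range(1,n) if s[i][4]>15], m
E
python3 - <<'E'
from h import *; import pickle
T=pickle.load(open("top0.pkl","rb"));S=pickle.load(open("side0.pkl","rb"))
for n,c in(("top",T),("side",S)):
    for k in("red","yel"):
        print(n,k,blob(c,k,(220,100,460,310))[0])
# rim ellipse from dark pixels in the top view
g=cv2.cvtColor(T["frame"],cv2.COLOR_BGR2GRAY)
m=np.zeros_like(g);m[165:260,290:385]=(g[165:260,290:385]<60)
cs,_=cv2.findContours(m,cv2.RETR_EXTERNAL,cv2.CHAIN_APPROX_NONE)
for q in cs:
    if cv2.contourArea(q)>500:
        e=cv2.fitEllipse(cv2.convexHull(q));print(e,onz(T,*e[0],.168))
for n,c,b in(("top",T,(270,140,470,300)),("side",S,(220,130,420,390))):
    cv2.imwrite(f"pics/{n}0z.png",cv2.resize(c["frame"][b[1]:b[3],b[0]:b[2]],None,fx=3 if n=="top" else 2.2,fy=3 if n=="top" else 2.2,interpolation=cv2.INTER_CUBIC))
E
```

```text
top red []
top yel []
side red [([286, 194, 9, 7, 51], array([290.25490196, 197.03921569]))]
side yel [([261, 281, 19, 19, 171], array([270.11695906, 290.02339181]))]
```

View pics/top0z.png

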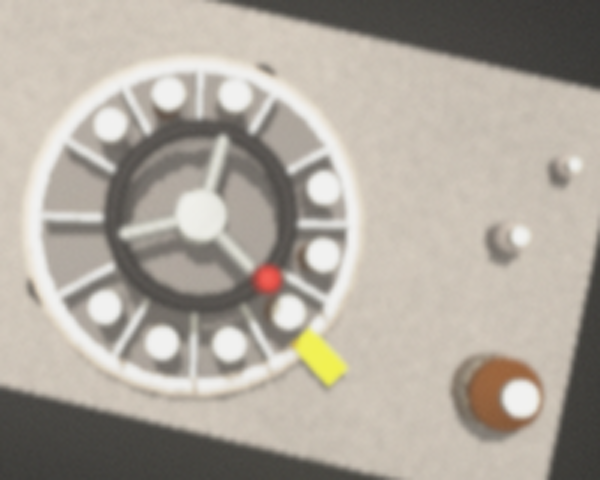

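View pics/side0z.png

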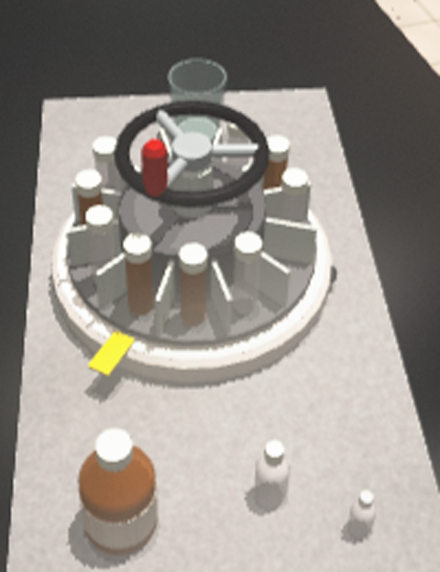

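Top view (zoomed): hub at about (337,212), red handle (359,233), yellow mark (377,259), bottle to the right. In the side view the handle stands at (290,203). The masks were too strict for the soft top picture, so I'm loosening them.

```bash
sed -i 's/>180)&(h\[...,2\]>90/>130)\&(h[...,2]>70/; s/-29)<5)&(h\[...,1\]>170/-29)<7)\&(h[...,1]>110/' h.py
python3 - <<'E'
from h import *; import pickle
T=pickle.load(open("top0.pkl","rb"));S=pickle.load(open("side0.pkl","rb"))
for n,c in(("top",T),("side",S)):
    for k in("red","yel"):
        print(n,k,blob(c,k,(220,100,420,310))[0])
g=cv2.cvtColor(T["frame"],cv2.COLOR_BGR2GRAY)
hub=(g[198:226,322:352]>175).astype(np.uint8)
n,l,s,ce=cv2.connectedComponentsWithStats(hub); i=1+np.argmax(s[1:,4]); print(s[i],ce[i]+[322,198]); H=onz(T,*(ce[i]+[322,198]),.174);print("hub",H)
m=np.zeros_like(g);m[170:255,295:380]=(g[170:255,295:380]<105)
cs,_=cv2.findContours(m,cv2.RETR_EXTERNAL,cv2.CHAIN_APPROX_NONE)
for q in cs:
    if cv2.contourArea(q)>500:
        e=cv2.fitEllipse(cv2.convexHull(q));print(e,onz(T,*e[0],.168))
tr=blob(T,"red",(220,100,420,310))[0][0][1];ty=blob(T,"yel",(220,100,420,310))[0][0][1]
sr=blob(S,"red",(220,100,420,310))[0][0][1];sy=blob(S,"yel",(220,100,420,310))[0][0][1]
print("handle",onz(T,*tr,.222),tri(ray(T,*tr),ray(S,*sr)))
Y=onz(T,*ty,.039);print("mark",Y,onz(S,*sy,.039),tri(ray(T,*ty),ray(S,*sy)))
for n,u,z in(("bottle cap",(443,272),.118),("vial",(440,220),.06),("beaker",(249,185),.05),("white",(49,135),.06)): print(n,onz(T,*u,z))
E
```

```text
top red [([355, 228, 9, 9, 61], array([358.75409836, 232.55737705]))]
top yel [([367, 250, 18, 18, 161], array([375.9068323 , 258.65217391]))]
side red [([285, 193, 11, 25, 231], array([290.15151515, 205.04761905]))]
side yel [([260, 281, 21, 20, 214], array([270.12149533, 290.08878505]))]
[  0   0  30  28 350] [336.56571429 211.54      ]
hub [ 0.53335133 -0.02000547  0.174     ]
((336.2960205078125, 210.51148986816406), (63.96814727783203, 69.5954360961914), 170.2582550048828) [ 0.53593865 -0.01972222  0.168     ]
handle [ 0.48649913 -0.06353269  0.222     ] [ 0.48602601 -0.06528385  0.20129958]
mark [ 0.42374156 -0.12139954  0.039     ] [ 0.42281647 -0.12224702  0.039     ] [ 0.42332824 -0.12146912  0.03787555]
bottle cap [ 0.3955053  -0.26444182  0.118     ]
vial [ 0.51635815 -0.27615289  0.06      ]
beaker [0.6070507  0.18859227 0.05      ]
white [0.73382627 0.67812198 0.06      ]
```

```bash
python3 -m handwheel '{"travel":[[0.01,-0.02,0.03],[0.03,-0.05,0.05],[0.045,-0.08,0.07],[0.06,-0.11,0.07],[0.075,-0.14,0.07],[0.09,-0.17,0.07],[0.105,-0.2,0.07],[0.12,-0.23,0.07]],"turn":[[0,0,0],[0,0,0],[0,0,0],[0,0,0],[0,0,0],[0,0,0],[0,0,0],[0,0,0]],"claw":[0,0,0,0,0,0,0,0]}'
```

```text
time: 0.82
ee_pos: [0.3404, 0.2451, 0.3013]
eef_rot: [-2.646, -1.693, -0.0]
contact_force: [1.9, 0.9, 0.5]
gripper_width: -0.0001
```

```bash
python3 -m handwheel '{"travel":[[0.018,-0.033,0],[0.036,-0.066,0],[0.054,-0.099,0],[0.072,-0.132,0],[0.09,-0.165,0],[0.108,-0.198,0],[0.126,-0.231,0],[0.144,-0.264,0]],"turn":[[0,0,0],[0,0,0],[0,0,0],[0,0,0],[0,0,0],[0,0,0],[0,0,0],[0,0,0]],"claw":[0,0,0,0,0,0,0,0]}'
python3 -m handwheel '{"travel":[[0.015,-0.025,0],[0.03,-0.05,0],[0.038,-0.065,0],[0.038,-0.065,0],[0.038,-0.065,0]],"turn":[[0,0,0],[0,0,0],[0,0,0],[0,0,0],[0,0,0]],"claw":[0,0,0,0,0]}'
python3 - <<'E'
from cell import read_camera
import cv2,numpy as np
a=[read_camera(n)["frame"] for n in("side","wrist")]
cv2.imwrite("pics/a1.png",np.vstack([cv2.resize(a[0][80:330,180:460],(560,500))[:300],cv2.resize(a[1],(560,300))]))
E
```

```text
time: 1.48
ee_pos: [0.4846, -0.0193, 0.3012]
eef_rot: [-2.647, -1.692, 0.0]
contact_force: [1.0, 0.9, 0.4]
gripper_width: -0.0002
time: 1.9
ee_pos: [0.522, -0.0829, 0.3007]
eef_rot: [-2.647, -1.69, 0.001]
contact_force: [-0.2, 0.6, 0.2]
gripper_width: 0.0002
```

View pics/a1.png

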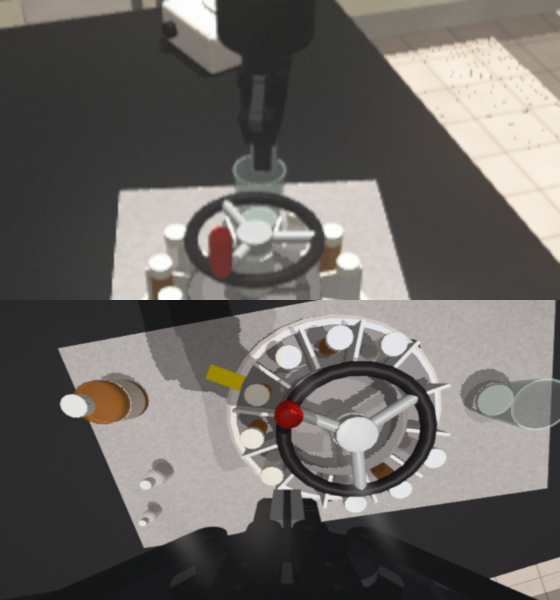

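The side view shows the closed fingertips hovering above and behind the wheel. The wrist view shows the red handle top at about (289,415), with hub, mark and bottle all clear of the fingers. I'm checking hub and handle with the wrist calibration, then descending.

Run:
```python
from cell import read_camera
from h import *
W=read_camera("wrist"); S=read_camera("side")
b,_=blob(W,"red"); b=max(b,key=lambda q:q[0][4]); print(b)
f=W["frame"]; g=cv2.cvtColor(f,cv2.COLOR_BGR2GRAY)
m=np.zeros_like(g); m[75:270,310:505]=(g[75:270,310:505]<45)
n,l,s,ce=cv2.connectedComponentsWithStats(m); i=1+np.argmax(s[1:,4]); print(s[i])
cs,_=cv2.findContours((l==i).astype(np.uint8),cv2.RETR_EXTERNAL,cv2.CHAIN_APPROX_NONE)
h=cv2.convexHull(max(cs,key=cv2.contourArea))[:,0].astype(float)
P=np.array([onz(W,u,v,.168)[:2] for u,v in h])
q=np.linalg.lstsq(np.c_[2*P,np.ones(len(P))],(P**2).sum(1),rcond=None)[0]; print("rim centre",q[:2],"R",np.sqrt(q[2]+q[0]**2+q[1]**2))
bs=max(blob(S,"red",(220,100,420,310))[0],key=lambda q:q[0][4]);print("handle",tri(ray(W,*b[1]),ray(S,*bs[1])), onz(W,*b[1],.215))
```

```text
([313, 134, 33, 38, 978], array([328.8793456 , 152.52965235]))
[ 314  116   84  146 2078]
rim centre [ 0.53291107 -0.02390253] R 0.06822947207402455
handle [ 0.48669001 -0.06425017  0.19939774] [ 0.48593487 -0.06364245  0.215     ]
```

```bash
python3 -m handwheel '{"travel":[[0,0,-0.02],[0,0,-0.05],[0,0,-0.08],[0,0,-0.097],[0,0,-0.104],[0,0,-0.104]],"turn":[[0,0,0],[0,0,0],[0,0,0],[0,0,0],[0,0,0],[0,0,0]],"claw":[0,0,0,0,0,0]}'
python3 - <<'E'
from cell import read_camera
import cv2,numpy as np
a=[read_camera(n)["frame"] for n in("side","wrist")]
cv2.imwrite("pics/a2.png",np.vstack([cv2.resize(a[0][80:330,180:460],(560,500))[100:400],cv2.resize(a[1],(480,300),)[:, :].copy() if 0 else cv2.resize(a[1],(560,300))]))
E
```

```text
time: 2.6
ee_pos: [0.5211, -0.0814, 0.1963]
eef_rot: [-2.644, -1.693, 0.002]
contact_force: [0.0, 0.3, -0.1]
gripper_width: -0.0001
```

View pics/a2.png

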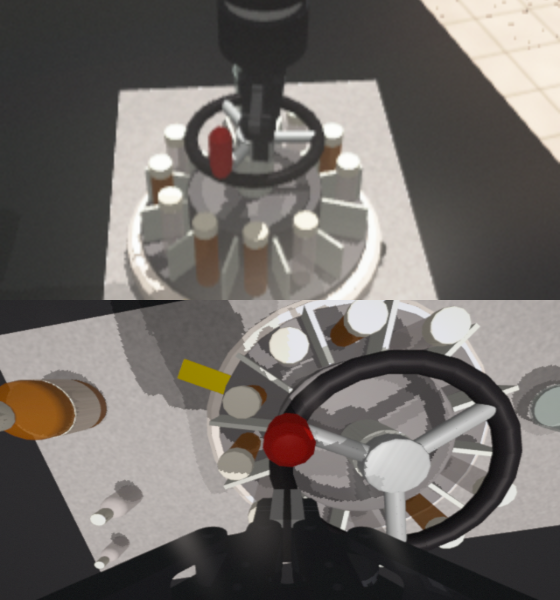

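The side view shows the fingertips standing beside the red handle, about 25 mm clear of it, with the tips above the rim. The wrist view shows the handle at (289,440) ahead of the fingers. Next I work out the circle waypoints.

```bash
cat > wp.py <<'E'
import sys,numpy as np
A=np.array([.534,-.0195])
# args: commanded x y, then list of phi (deg)
c=np.array([float(sys.argv[1]),float(sys.argv[2])])
for p in sys.argv[3:]:
    p=np.radians(float(p)); d=A+.065*np.array([np.cos(p),np.sin(p)])-c; print(np.round(d,4).tolist(),end=" ")
print("end",np.round(d+c,4))
E
python3 wp.py .522 -.083 255 251 247 243 239 235 231 227
python3 - <<'E'
from cell import manip
print(manip.observe()["ee_pos"])
E
```

```text
[-0.0048, 0.0007] [-0.0092, 0.002] [-0.0134, 0.0037] [-0.0175, 0.0056] [-0.0215, 0.0078] [-0.0253, 0.0103] [-0.0289, 0.013] [-0.0323, 0.016] end [ 0.4897 -0.067 ]
[ 0.5226633  -0.08218187  0.19845405]
```

```bash
python3 -m handwheel '{"travel":[[-0.005,0.001,0],[-0.009,0.002,0],[-0.013,0.004,0],[-0.017,0.006,0],[-0.0215,0.008,0],[-0.025,0.010,0],[-0.029,0.013,0],[-0.032,0.016,0]],"turn":[[0,0,0],[0,0,0],[0,0,0],[0,0,0],[0,0,0],[0,0,0],[0,0,0],[0,0,0]],"claw":[0,0,0,0,0,0,0,0]}'
cat > look.py <<'E'
from cell import read_camera,manip
from h import *
import sys
T=read_camera("top");S=read_camera("side");W=read_camera("wrist")
A=np.array([.534,-.0195])
r={}
for n,c,b in(("top",T,(290,150,390,270)),("side",S,(240,150,380,270)),("wrist",W,None)):
    q=blob(c,"red",b)[0]
    if q: 
        q=max(q,key=lambda q:q[0][4]);r[n]=q[1]
        p=onz(c,*q[1],{"top":.222,"side":.2,"wrist":.21}[n])[:2]-A
        print(n,q[0],np.round(p+A,4),"phi",round(np.degrees(np.arctan2(p[1],p[0]))%360,1),"r",np.round(np.hypot(*p),4))
s=manip.observe();p=s["ee_pos"][:2]-A
print("tcp",np.round(s["ee_pos"],4),"phi",round(np.degrees(np.arctan2(p[1],p[0]))%360,1),np.hypot(*p),"F",np.round(s["contact_force"],1),s["time"])
cv2.imwrite(sys.argv[1],np.vstack([cv2.resize(S["frame"][80:330,180:460],(560,500))[100:400],cv2.resize(W["frame"],(560,300))]))
E
python3 look.py pics/a3.png
```

```text
time: 3.37
ee_pos: [0.4902, -0.0664, 0.1977]
eef_rot: [2.646, 1.692, 0.001]
contact_force: [2.9, -1.2, 2.5]
gripper_width: 0.0001
top [345, 225, 45, 45, 940] [ 0.4494 -0.0912] phi 220.3 r 0.1109
side [277, 192, 10, 22, 152] [ 0.4697 -0.0552] phi 209.0 r 0.0736
wrist [326, 192, 59, 80, 3584] [ 0.4744 -0.0473] phi 205.0 r 0.0658
tcp [ 0.4896 -0.066   0.1972] phi 226.3 0.0643152660599954 F [ 0.4  0.2 -0.3] 3.5167
```

View pics/a3.png

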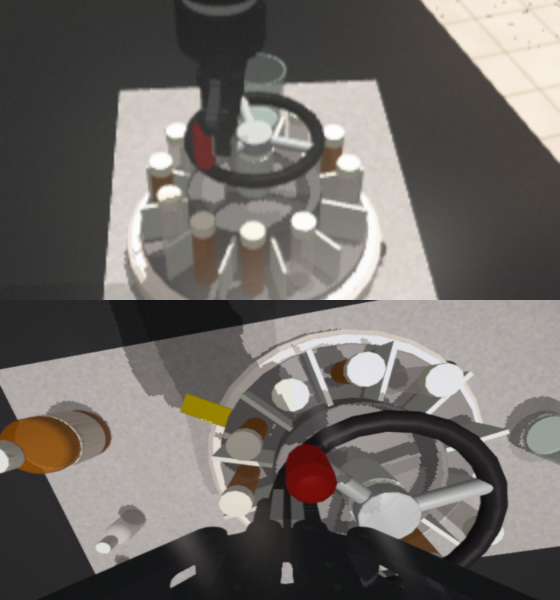

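The wrist view shows the handle at phi 205°, moved 18° from 223°, with the TCP at 226°. That gives a contact lag of about 21°, as predicted. I carry on round.

```bash
python3 wp.py .490 -.067 219 211 203 195 187 179 171 163;  python3 wp.py .4718 -.0005 155 147 139 131 123 115 107 99
```

```text
[-0.0065, 0.0066] [-0.0117, 0.014] [-0.0158, 0.0221] [-0.0188, 0.0307] [-0.0205, 0.0396] [-0.021, 0.0486] [-0.0202, 0.0577] [-0.0182, 0.0665] end [ 0.4718 -0.0005]
[0.0033, 0.0085] [0.0077, 0.0164] [0.0131, 0.0236] [0.0196, 0.0301] [0.0268, 0.0355] [0.0347, 0.0399] [0.0432, 0.0432] [0.052, 0.0452] end [0.5238 0.0447]
```

```bash
python3 -m handwheel '{"travel":[[-0.0065,0.0065,0],[-0.0115,0.014,0],[-0.016,0.022,0],[-0.019,0.0305,0],[-0.0205,0.0395,0],[-0.021,0.0485,0],[-0.020,0.0575,0],[-0.018,0.0665,0]],"turn":[[0,0,0],[0,0,0],[0,0,0],[0,0,0],[0,0,0],[0,0,0],[0,0,0],[0,0,0]],"claw":[0,0,0,0,0,0,0,0]}'
python3 look.py pics/a4.png
```

```text
time: 4.18
ee_pos: [0.4717, 0.0012, 0.1972]
eef_rot: [-2.646, -1.693, 0.001]
contact_force: [-0.6, -3.8, -0.8]
gripper_width: -0.0003
top [311, 248, 53, 22, 581] [ 0.4316 -0.0218] phi 181.3 r 0.1025
side [278, 168, 6, 22, 60] [0.4904 0.0183] phi 139.1 r 0.0576
wrist [360, 239, 62, 74, 3002] [0.4797 0.0255] phi 140.3 r 0.0705
tcp [0.4725 0.0012 0.1972] phi 161.4 0.06494219052571723 F [-0.5  0.   0.4] 4.3333
```

View pics/a4.png

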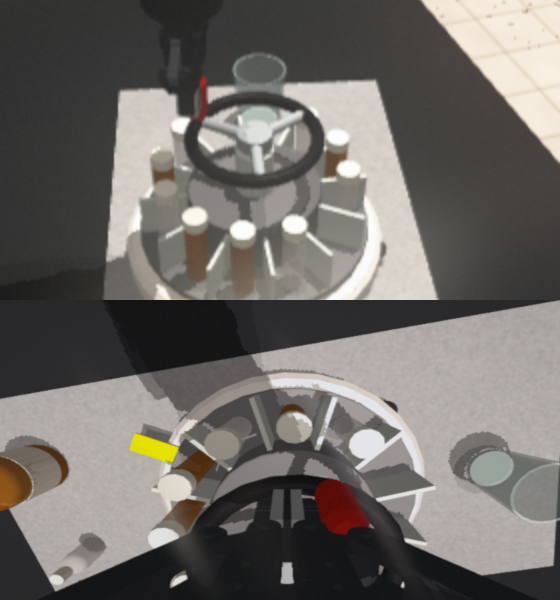

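The handle is at about 140° and is being pushed ahead of the fingertips. Force is low, and nothing else has been touched.

```bash
python3 -m handwheel '{"travel":[[0.003,0.0085,0],[0.0075,0.0165,0],[0.013,0.0235,0],[0.0195,0.030,0],[0.027,0.0355,0],[0.0345,0.040,0],[0.043,0.043,0],[0.052,0.045,0]],"turn":[[0,0,0],[0,0,0],[0,0,0],[0,0,0],[0,0,0],[0,0,0],[0,0,0],[0,0,0]],"claw":[0,0,0,0,0,0,0,0]}'
python3 look.py pics/a5.png; python3 wp.py .524 .0445 91 83 75 67 59 51 43 35
```

```text
time: 5.0
ee_pos: [0.5249, 0.0458, 0.1972]
eef_rot: [-2.646, -1.693, 0.0]
contact_force: [-2.2, 1.1, 0.1]
gripper_width: -0.0
top [290, 204, 48, 66, 1528] [0.4739 0.0398] phi 135.4 r 0.0845
side [300, 155, 11, 24, 210] [0.5493 0.0439] phi 76.4 r 0.0652
wrist [323, 349, 12, 19, 161] [0.5586 0.0318] phi 64.4 r 0.0569
tcp [0.5254 0.0452 0.1972] phi 97.5 0.06524508165996136 F [-0.5  1.   0. ] 5.15
[0.0089, 0.001] [0.0179, 0.0005] [0.0268, -0.0012] [0.0354, -0.0042] [0.0435, -0.0083] [0.0509, -0.0135] [0.0575, -0.0197] [0.0632, -0.0267] end [0.5872 0.0178]
```

View pics/a5.png

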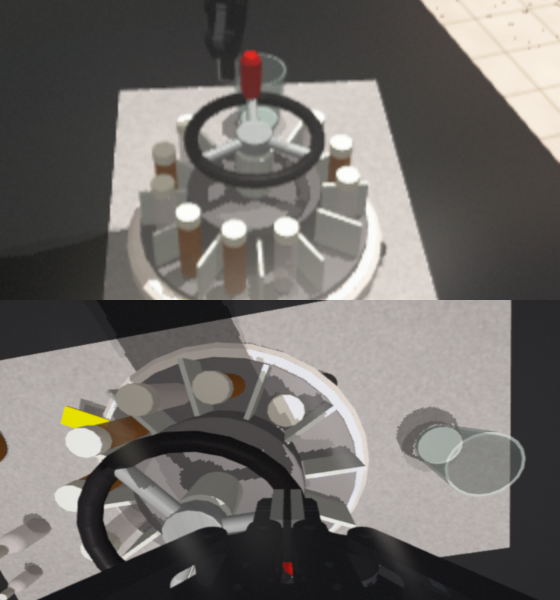

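The side view shows the handle at about (250,75), phi 76°, directly ahead of the fingertips.

```bash
python3 -m handwheel '{"travel":[[0.009,0.001,0],[0.018,0.0005,0],[0.027,-0.001,0],[0.0355,-0.004,0],[0.0435,-0.0085,0],[0.051,-0.0135,0],[0.0575,-0.0195,0],[0.063,-0.0265,0]],"turn":[[0,0,0],[0,0,0],[0,0,0],[0,0,0],[0,0,0],[0,0,0],[0,0,0],[0,0,0]],"claw":[0,0,0,0,0,0,0,0]}'
python3 look.py pics/a6.png; python3 wp.py .587 .018 27 19 11 3 -5 -13 -21 -29
```

```text
time: 5.82
ee_pos: [0.588, 0.0181, 0.1972]
eef_rot: [-2.646, -1.693, -0.0]
contact_force: [-3.2, 1.7, 0.7]
gripper_width: 0.0001
top [290, 150, 71, 120, 4399] [0.5271 0.0203] phi 99.8 r 0.0404
side [330, 165, 11, 24, 208] [ 0.5967 -0.0062] phi 12.0 r 0.0641
wrist [263, 266, 33, 47, 776] [ 0.583  -0.0018] phi 19.9 r 0.0521
tcp [0.588  0.0175 0.1973] phi 34.4 0.06546402811550973 F [ 0.3 -0.3 -0.3] 5.9667
[0.0049, -0.008] [0.0085, -0.0163] [0.0108, -0.0251] [0.0119, -0.0341] [0.0118, -0.0432] [0.0103, -0.0521] [0.0077, -0.0608] [0.0039, -0.069] end [ 0.5909 -0.051 ]
```

View pics/a6.png

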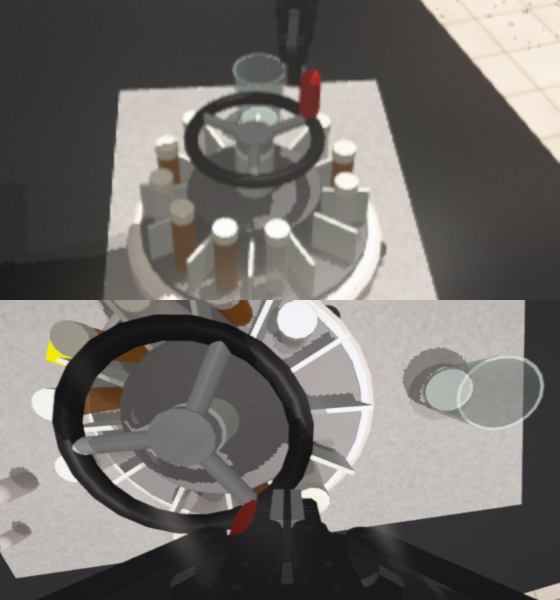

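The handle is at phi 12°, so the wheel has turned about 211°. Continuing.

```bash
python3 -m handwheel '{"travel":[[0.005,-0.008,0],[0.0085,-0.0165,0],[0.011,-0.025,0],[0.012,-0.034,0],[0.012,-0.043,0],[0.0105,-0.052,0],[0.0075,-0.061,0],[0.004,-0.069,0]],"turn":[[0,0,0],[0,0,0],[0,0,0],[0,0,0],[0,0,0],[0,0,0],[0,0,0],[0,0,0]],"claw":[0,0,0,0,0,0,0,0]}'
python3 look.py pics/a7.png; python3 wp.py .591 -.051 -36 -43 -50 -57 -64 -71 -78 -85
```

```text
time: 6.63
ee_pos: [0.591, -0.0515, 0.1974]
eef_rot: [2.647, 1.692, 0.0]
contact_force: [1.1, 3.0, -0.0]
gripper_width: -0.0
top [321, 150, 69, 120, 4515] [ 0.5119 -0.0726] phi 247.4 r 0.0575
side [330, 187, 11, 25, 225] [ 0.5722 -0.0722] phi 305.9 r 0.065
wrist [233, 219, 64, 84, 3801] [ 0.5719 -0.0697] phi 307.1 r 0.0629
tcp [ 0.5906 -0.0515  0.1974] phi 330.5 0.06507035917660625 F [ 1.  -0.   0.6] 6.7833
[-0.0044, -0.0067] [-0.0095, -0.0128] [-0.0152, -0.0183] [-0.0216, -0.023] [-0.0285, -0.0269] [-0.0358, -0.03] [-0.0435, -0.0321] [-0.0513, -0.0333] end [ 0.5397 -0.0843]
```

View pics/a7.png

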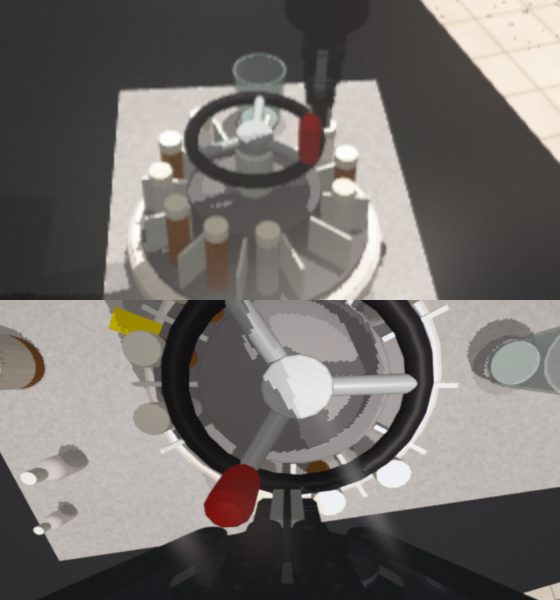

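The handle is at about 306° (-54°), with about 83° to go. I continue with slightly smaller steps.

```bash
python3 -m handwheel '{"travel":[[-0.0045,-0.0065,0],[-0.0095,-0.013,0],[-0.015,-0.0185,0],[-0.0215,-0.023,0],[-0.0285,-0.027,0],[-0.036,-0.030,0],[-0.0435,-0.032,0],[-0.051,-0.0335,0]],"turn":[[0,0,0],[0,0,0],[0,0,0],[0,0,0],[0,0,0],[0,0,0],[0,0,0],[0,0,0]],"claw":[0,0,0,0,0,0,0,0]}'
python3 look.py pics/a8.png; python3 wp.py .540 -.0845 -89 -93 -97 -101 -105 -108 -110 -111
```

```text
time: 7.45
ee_pos: [0.5394, -0.0843, 0.1974]
eef_rot: [2.647, 1.692, -0.0]
contact_force: [2.2, -0.3, -0.5]
gripper_width: 0.0002
top [358, 150, 32, 120, 1829] [ 0.5175 -0.1069] phi 259.3 r 0.0889
side [303, 197, 11, 25, 227] [ 0.5138 -0.0838] phi 252.6 r 0.0674
wrist [277, 191, 58, 78, 3523] [ 0.515  -0.0813] phi 252.9 r 0.0647
tcp [ 0.5391 -0.084   0.1973] phi 274.5 0.06467236034377699 F [ 0.9 -0.3 -0.2] 7.6
[-0.0049, 0.0] [-0.0094, 0.0001] [-0.0139, 0.0005] [-0.0184, 0.0012] [-0.0228, 0.0022] [-0.0261, 0.0032] [-0.0282, 0.0039] [-0.0293, 0.0043] end [ 0.5107 -0.0802]
```

View pics/a8.png

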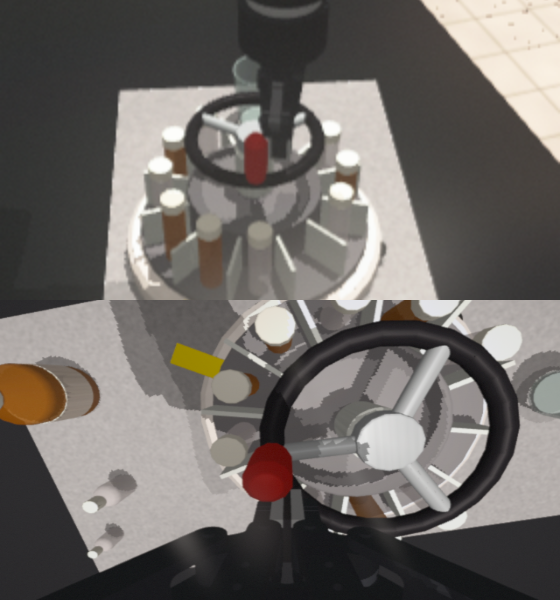

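The handle is at 252.8°, with about 30° left. I slow down and stop just short, to measure.

```bash
python3 -m handwheel '{"travel":[[-0.005,0,0],[-0.0095,0,0],[-0.014,0.0005,0],[-0.0185,0.001,0],[-0.023,0.002,0],[-0.026,0.003,0],[-0.028,0.004,0],[-0.0285,0.0045,0]],"turn":[[0,0,0],[0,0,0],[0,0,0],[0,0,0],[0,0,0],[0,0,0],[0,0,0],[0,0,0]],"claw":[0,0,0,0,0,0,0,0]}'
python3 look.py pics/a9.png; python3 wp.py .5115 -.080 -112.5 -114 -115.5 -116
```

```text
time: 8.27
ee_pos: [0.5112, -0.0793, 0.1973]
eef_rot: [-2.647, -1.693, 0.001]
contact_force: [1.7, -2.0, -0.1]
gripper_width: -0.0004
top [357, 178, 33, 92, 1331] [ 0.4806 -0.1041] phi 237.7 r 0.1
side [289, 195, 11, 25, 216] [ 0.4896 -0.0731] phi 230.4 r 0.0696
wrist [300, 191, 58, 79, 3512] [ 0.4916 -0.0691] phi 229.5 r 0.0653
tcp [ 0.5114 -0.0792  0.1972] phi 249.2 0.06383566821660604 F [0.9 0.3 0.8] 8.4167
[-0.0024, 0.0004] [-0.0039, 0.0011] [-0.0055, 0.0018] [-0.006, 0.0021] end [ 0.5055 -0.0779]
```

View pics/a9.png

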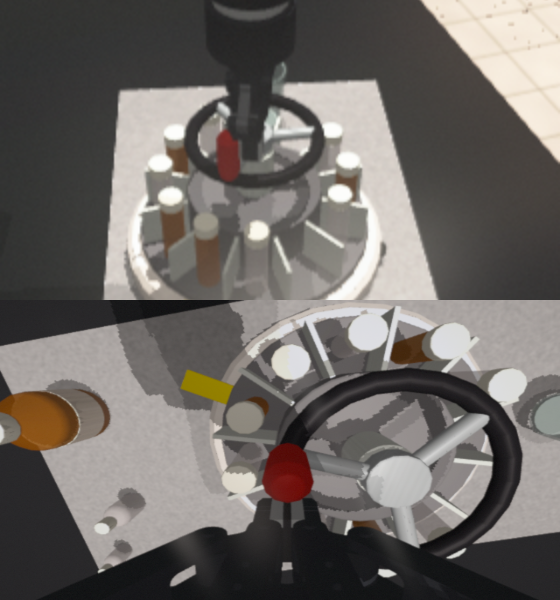

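The handle is at 229.5° against the 223° target, so it needs about 6 mm more.

```bash
python3 -m handwheel '{"travel":[[-0.002,0.001,0],[-0.004,0.0015,0],[-0.0055,0.0025,0],[-0.0065,0.003,0],[-0.0065,0.003,0]],"turn":[[0,0,0],[0,0,0],[0,0,0],[0,0,0],[0,0,0]],"claw":[0,0,0,0,0]}'
python3 look.py pics/a10.png
```

```text
time: 8.83
ee_pos: [0.5049, -0.0762, 0.1973]
eef_rot: [-2.646, -1.693, 0.0]
contact_force: [1.3, 0.1, -0.8]
gripper_width: 0.0001
top [354, 195, 36, 75, 1148] [ 0.4666 -0.1017] phi 230.7 r 0.1063
side [285, 194, 11, 25, 202] [ 0.4834 -0.0687] phi 224.2 r 0.0706
wrist [307, 191, 57, 79, 3558] [ 0.486 -0.064] phi 222.9 r 0.0654
tcp [ 0.5049 -0.0763  0.1972] phi 242.9 0.06381071962055307 F [-0.4 -0.2  0.1] 8.9833
```

View pics/a10.png

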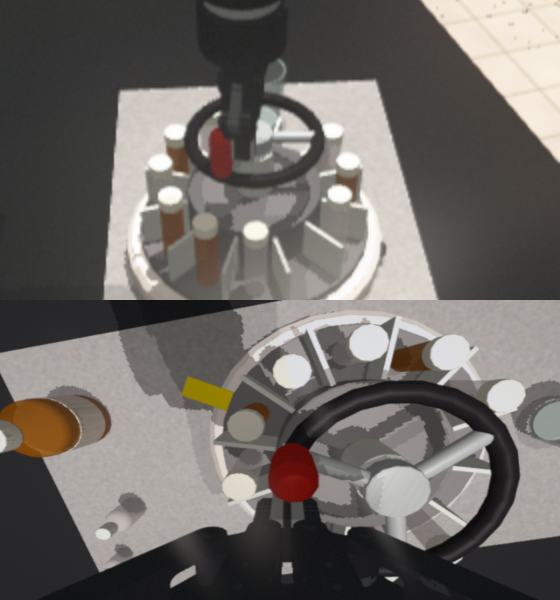

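The handle is back over the mark: the wrist estimate is 222.9°, and the side blob's left edge is at 285 as at the start. I back away counter-clockwise, then lift.

```bash
python3 -m handwheel '{"travel":[[0.005,-0.002,0],[0.013,-0.004,0],[0.02,-0.006,0],[0.022,-0.006,0.01],[0.022,-0.006,0.04],[0.022,-0.006,0.07],[0.022,-0.006,0.1],[0.022,-0.006,0.12]],"turn":[[0,0,0],[0,0,0],[0,0,0],[0,0,0],[0,0,0],[0,0,0],[0,0,0],[0,0,0]],"claw":[0,0,0,0,0,0,0,0]}'
python3 -m handwheel '{"travel":[[-0.015,0.025,0.01],[-0.035,0.06,0.02],[-0.055,0.095,0.02],[-0.075,0.13,0.02],[-0.095,0.165,0.02],[-0.115,0.2,0.02],[-0.135,0.235,0.02],[-0.15,0.26,0.02]],"turn":[[0,0,0],[0,0,0],[0,0,0],[0,0,0],[0,0,0],[0,0,0],[0,0,0],[0,0,0]],"claw":[0,0,0,0,0,0,0,0]}'
python3 -m handwheel '{"travel":[[-0.02,0.03,0],[-0.035,0.06,0],[-0.055,0.09,0],[-0.07,0.12,0],[-0.09,0.15,0],[-0.1,0.17,0],[-0.1,0.17,0],[-0.1,0.17,0]],"turn":[[0,0,0],[0,0,0],[0,0,0],[0,0,0],[0,0,0],[0,0,0],[0,0,0],[0,0,0]],"claw":[0,0,0,0,0,0,0,0]}'
python3 look.py pics/a11.png
python3 - <<'E'
from cell import read_camera
from h import *; import pickle
T=read_camera("top");S=read_camera("side");T0=pickle.load(open("top0.pkl","rb"));S0=pickle.load(open("side0.pkl","rb"))
for n,c in(("top0",T0),("top",T),("side0",S0),("side",S)):
    print(n,[(q[0][4],q[1].round(1).tolist()) for q in blob(c,"red",(280,150,390,270))[0]])
cv2.imwrite("pics/fin.png",np.hstack([cv2.resize(T["frame"][100:330,190:490],(400,307)),cv2.resize(T0["frame"][100:330,190:490],(400,307))]))
cv2.imwrite("pics/fins.png",np.hstack([S["frame"][130:400,210:440],S0["frame"][130:400,210:440]]))
E
```

```text
time: 9.65
ee_pos: [0.5283, -0.0827, 0.32]
eef_rot: [2.645, 1.692, 0.002]
contact_force: [0.8, -0.2, -0.1]
gripper_width: -0.0003
time: 10.32
ee_pos: [0.376, 0.1798, 0.3376]
eef_rot: [-2.646, -1.693, -0.001]
contact_force: [0.3, -0.6, 0.5]
gripper_width: -0.0001
time: 10.98
ee_pos: [0.277, 0.3486, 0.3372]
eef_rot: [2.644, 1.696, -0.001]
contact_force: [-0.2, -0.3, 0.8]
gripper_width: -0.0001
top [355, 228, 9, 9, 64] [ 0.4869 -0.0641] phi 223.4 r 0.0648
side [285, 193, 11, 25, 229] [ 0.4859 -0.064 ] phi 222.7 r 0.0656
wrist [0, 0, 85, 173, 11012] [0.1148 0.1925] phi 153.2 r 0.4697
tcp [0.2778 0.3471 0.3373] phi 124.9 0.44727751918684067 F [-0.1 -0.6 -0.4] 11.1333
top0 [(61, [358.8, 232.6])]
top [(64, [359.0, 232.3])]
side0 [(231, [290.2, 205.0])]
side [(229, [290.3, 205.1])]
```

View pics/fin.png

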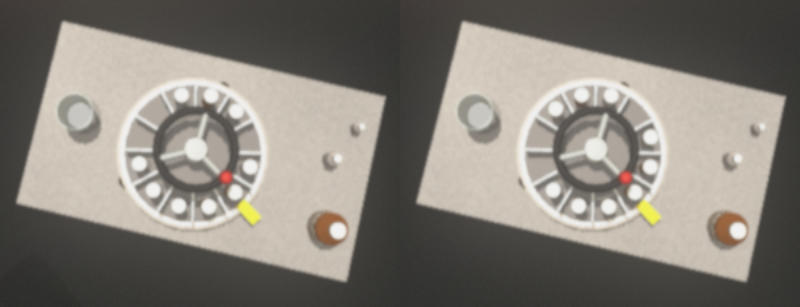

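View pics/fins.png

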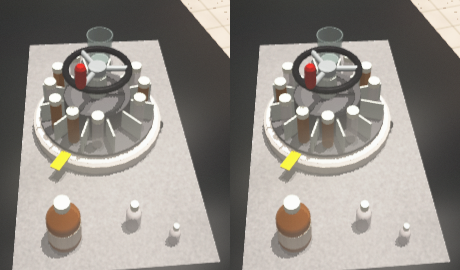

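The before-and-after pictures match: the handle is at (359.0,232.3) against (358.8,232.6) at the start. The ring has moved on one pocket, and bottle, beaker and vials are unmoved. The robot is well clear, so I hand in.

Run:
```python
from cell import job
print(job.finish_job())
```

```text
the job is handed in; nothing more can be done
None
```

I pushed the red handle clockwise through one full turn with closed fingertips, keeping the tool upright and at the same orientation. The fingertips then backed off, and the arm lifted and moved well clear. The job was handed in about 11 s into the 54 s; it gives no verdict.

- **Handle position:** in the last pictures the handle is within 0.3 px of its starting position in both the top and side views. The top and side views put it at 223.4° and 222.7°, against about 223° at the start. That is well inside the 0.2 rad (11°) tolerance.
- **Ring and bystanders:** the ring has moved on one pocket. By eye, the bottle, beaker and spare vial stand where they were.
- **Force:** the tool-force readings at the end of each move stayed at about 4 N or less. I did not read the peak force within a move.
- **Measurements that disagreed:**
  - One wrist-camera estimate of the rim's centre was about 4 mm off because part of the rim was hidden, so I did not use it.
  - While the arm was over the wheel, the top camera's red mask picked up the red arm, so I ignored it until the arm was clear.

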